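# Lay out the pen-turning kit

## Robot

A 6-joint arm with a two-finger parallel gripper is mounted at the origin on a cart in front of the work surface, level with it; the furniture and walls round the work are solid. World frame = base frame: x ahead of the robot, y to its left, z up, the work surface at z = 0. Lengths are in mm, angles in degrees, forces in N, time in s.
With the tool pointing down it reaches from about 350 to 850 mm from the base axis. Payload 8.1 kg.
Tool frame: the origin (TCP) lies at the very end of the fingers, on their centre line; the grasp point (between the pads) lies r.tcp_to_grasp behind it (r.tcp_to_grasp is the distance from the TCP to the grasp point, in mm); z points along the fingers, y is the line along which they close (so a half turn about z gives the same grasp; the last joint's range is limited). The gripper opens to 85 mm and grips with 20 to 120 N. Pads are 22 mm wide; open, the fingers measure 114 mm over their backs; the gripper's body (76 mm by 85 mm) begins 54 mm behind the grasp point. The pads swing forward as they close: fully open they stand 13 mm farther back than shut.
Start: joints at [71.31, 7.471, 85.268, -0, 87.261, -4.893], TCP at [143.065, 582.698, 200.492] pointing down, gripper open.
Joint ranges: [-169.43, 169.43], [-51.17, 129.36], [1.28, 143.12], [-76.62, 256.62], [0, 156.53], [-152.29, 152.29]. Speed limits (degrees/s): [136.94, 136.94, 159.86, 180, 180, 180].

## Interface

Orientations are given as [roll, pitch, yaw] about the fixed x, y, z axes, in that order (R = Rz(yaw) Ry(pitch) Rx(roll)).
In Python, from bench import sense, viewer, order, r gives the robot as it stands.
- The arm moves only by the tool carry_out, never from a script. Its argument "increments" is one flat list of numbers, 7 for each row, row after row: the shift along the tool's x, y, z as a fraction of full scale, then the turn, a rotation vector about the tool's x, y, z as a fraction of full scale, then the opening, from -1 (shut) to 1 (fully open). A call has exactly 10 rows; each row is the pose to reach, as a shift and turn from the pose commanded when the call began, along the tool's axes at that moment, turning the shorter way round; what a row does not reach only later rows make up. Full scale, the value 1, is 400 mm for a shift and 2 pi rad for a turn. A row lasts 1/8 s, in which the tool goes at most 62.5 mm and 10.7 degrees, less where a joint would pass 70% of its speed; a pose out of reach is approached as far as the arm can. A call with a number of a shift or a turn outside -1 to 1 is refused whole. A call with a gripper value outside its range is refused whole. The fingers move at their own pace and stop on an object; "force" is the grip in N (left out, the last holds). Time passes only in rows, so rows that repeat a pose let the fingers close, or fill a call up. It gives the time, the measured TCP pose, the force, the opening and the grip force at its end, in the units of the state.
- sense(): the state, without advancing time (a new reading comes with each control period).
- viewer.snapshot(name): name is "scene" or "top" or "wrist"; returns the picture (384x512x3 uint8, red, green, blue); there is no depth.
- viewer.get_calibration(name): a dict with "fx", "fy", "cx", "cy" (pixels), "k1" (the pictures are not rectified: a ray, as slopes to the right and down, at radius r is drawn at 1 + k1 r^2 times it, then the intrinsics apply), "R" (3x3) and "t" (3): a world point X has camera coordinates R X + t. Camera axes: x right, y down, z forward; pixel columns grow to the right and rows downward; lengths in mm; the calibration is good to about 2 mm. A picture is of the moment at which its call begins: read the wrist's pose just before it. get_calibration takes no time and is no camera call; for the wrist camera it gives the pose at the moment of the call.
- order.hand_in(): hands the job in; it is judged then, once.
The state is a dict: "time": time; "joint_pos": joint angles; "qd": joint speeds; "joint_efforts": joint torques, N m; "tool_pos": TCP position; "tcp_rot": TCP orientation; "ft_force": force on the tool from outside, world axes, zero at the start; "wrist_torque": the same for the moment, N m; "finger_gap": finger opening in mm; "grip_force": force on a finger pad.
Only numpy, scipy, OpenCV 4.12 (cv2) and the standard library are available. Lean on these libraries where they do the work, as an engineer would, in place of code of your own. Each camera call takes 0.05 s, during which the arm holds its last target. There are 200 camera calls.

## Task

Lay out the pen-turning kit: put the pale wood blank, the dark wood blank, the chuck-jaw block and the steel live centre each into the blue tray whose recess is made for it, the pale blank in the tray with the pale wood floor and the dark blank in the one with the dark wood floor. Each must sit flat on the floor of its recess, right way up as it stands now, and be let go. Do not knock over or push aside the dropper bottle and the steel face plate that stand nearby.

Things in the scene. Friction and masses are not known exactly. Their poses are not given: they have to be found in the camera images.
- blank_pale: Pale, straw-coloured square wooden pen blank lying flat, 19 x 125 x 19 mm. Origin at the centre of its underside, y along its length, z up. About 50 g. Grip it across its 19 mm width at mid length, with the fingertips at least 7 mm above its underside so that they clear the tray's rim.
- blank_dark: Dark red-brown square wooden pen blank lying flat, 20 x 120 x 20 mm. Origin at the centre of its underside, y along its length, z up. About 50 g. Grip as the pale one.
- jaws: Black steel chuck-jaw block: a base 22 x 44 x 16 mm with two jaws standing on it side by side along its length, 37 mm high in all. Origin at the centre of its underside, y along its 44 mm length, z up. About 220 g. Grip its base across the 22 mm width at mid length, fingertips at least 7 mm above its underside; above the base is a 12 mm gap between the jaws.
- centre: Steel live centre standing upright on its round cup: cup 33 mm in diameter with a thinner stem above it, 52 mm high in all. Origin at the centre of its underside, z up along its axis. About 160 g. Grip it by the cup, fingertips at least 7 mm above its underside.
- tray_pale: Tray for the pale blank, 52 x 158 mm: a long recess 34 x 140 mm with a pale wood floor; fixed to the bench, blue, 8 mm high, recess 4 mm deep (floor 4 mm above the bench). Its origin is the centre of its underside, its z is up, its y runs along the length. All trays lie in front of the lathe, a solid block from x = 0.52 on, y > 0.01, over 0.24 m high.
- tray_dark: Tray for the dark blank, 52 x 158 mm: a long recess 34 x 140 mm with a dark brown wood floor; fixed to the bench, blue, 8 mm high, recess 4 mm deep (floor 4 mm above the bench). Its origin is the centre of its underside, its z is up, its y runs along the length. All trays lie in front of the lathe, a solid block from x = 0.52 on, y > 0.01, over 0.24 m high.
- tray_jaws: Tray for the chuck-jaw block, 58 x 80 mm: a short rectangular recess 36 x 58 mm with a white floor; fixed to the bench, blue, 8 mm high, recess 4 mm deep (floor 4 mm above the bench). Its origin is the centre of its underside, its z is up, its y runs along the length. All trays lie in front of the lathe, a solid block from x = 0.52 on, y > 0.01, over 0.24 m high.
- tray_centre: Tray for the live centre, 62 x 62 mm: a round recess 46 mm in diameter, centred, with a white floor; fixed to the bench, blue, 8 mm high, recess 4 mm deep (floor 4 mm above the bench). Its origin is the centre of its underside, its z is up, its y runs along the side of the square. All trays lie in front of the lathe, a solid block from x = 0.52 on, y > 0.01, over 0.24 m high.
- bottle: Amber dropper bottle with black rubber top, 33 mm in diameter, 102 mm high, loose, to be left standing. Origin at the centre of its underside, z up.
- plate: Steel face plate, a round flange 75 mm in diameter with a hub, 26 mm high, loose, to be left where it lies. Origin at the centre of its underside, z up.
Not all that is in view belongs to the job. Leave any purple or turquoise look-alike of the tray_centre alone.

How it is judged (in metres and radians):
At the end, for the whole second after the job is handed in: Each of the four things stands level (within 0.08 rad) on the floor of its own tray's recess (origin 1 to 6.5 mm above the tray's underside), within 12 mm of the tray's centre, the two blanks and the jaw block along their recess within 0.25 rad (either way round), all let go and at rest (horizontal distance between blank_pale and tray_pale below 0.012 m and z of blank_pale in the frame of tray_pale between 0.001 and 0.0065 m and angle between each of blank_pale, blank_dark, jaws, centre's own z axis and vertical below 0.08 rad and linear speed of each of blank_pale, blank_dark, jaws, centre below 0.02 m/s and angle between the y axis of blank_pale and the y axis of tray_pale, either way round below 0.25 rad and horizontal distance between blank_dark and tray_dark below 0.012 m and z of blank_dark in the frame of tray_dark between 0.001 and 0.0065 m and angle between the y axis of blank_dark and the y axis of tray_dark, either way round below 0.25 rad and horizontal distance between jaws and tray_jaws below 0.012 m and z of jaws in the frame of tray_jaws between 0.001 and 0.0065 m and angle between the y axis of jaws and the y axis of tray_jaws, either way round below 0.25 rad and horizontal distance between centre and tray_centre below 0.012 m and z of centre in the frame of tray_centre between 0.001 and 0.0065 m); the robot touches nothing.
It fails at once if the dropper bottle is knocked over or shifted by more than 30 mm (distance of bottle from where it was at the start of the episode above 0.03 m or angle between bottle's own z axis and vertical above 0.5 rad).
It fails at once if the face plate is shifted by more than 30 mm (distance of plate from where it was at the start of the episode above 0.03 m).
It also fails if it takes over 122 s, if anything falls off the work surface, if the arm or the gripper's body presses on something with over 40 N, if the wrist force passes 120 N, or if a joint passes its speed limit or range.

## Working session

There is one attempt and no reset: what is moved stays moved. The work goes in short steps, Python scripts to look and compute and a tool call to move; the robot and the scene stay as the last step left them, time stands still between calls to the robot, and variables do not carry over. Pictures are saved under pics/ and viewed, at most 14 in all, crops included, and the job is handed in when it is done.

Besides the shell and the picture viewer there is one more tool, called after "Call:" as name(argument=value, ...) on one line, values as JSON. carry_out: Moves the arm, as the interface text tells. Its arguments: {"type":"object","properties":{"increments":{"type":"array"},"force":{"type":"number"}},"required":["increments"]}

```bash
mkdir -p pics; ls; python3 - <<'E'
from bench import sense,viewer,order,r
import cv2
s=sense();print(s['time'],s['tool_pos'],s['tcp_rot'],s['finger_gap'],r.tcp_to_grasp)
for n in('scene','top','wrist'):
    c=viewer.get_calibration(n);print(n,c)
    cv2.imwrite(f'pics/{n}0.png',viewer.snapshot(n)[:,:,::-1])
E
```

```text
pics
0.0 [142.87178849 582.13345371 199.44985081] [-1.79895338e+02 -7.33508519e-03  1.66204233e+02] 85.26558981593134 18.700000000000003
scene {'fx': 471.0887114877436, 'fy': 471.0887114877436, 'cx': 257.3505000897827, 'cy': 196.65702147976424, 'k1': -0.17959405345422008, 'R': array([[ 0.78726973, -0.616598  , -0.00364486],
       [-0.35445674, -0.4477162 , -0.8209206 ],
       [ 0.50454613,  0.64757788, -0.57103073]]), 't': array([-329.9485936 ,  277.80655576, 1020.5045829 ])}
top {'fx': 473.4491169696724, 'fy': 473.4491169696724, 'cx': 262.57455646763754, 'cy': 194.22438276156933, 'k1': -0.14173485052163112, 'R': array([[-0.00644299, -0.99994771, -0.00794165],
       [-0.98934778,  0.00752928, -0.14537637],
       [ 0.14542856,  0.0069204 , -0.98934455]]), 't': array([ 168.66858929,  526.9436954 , 1636.81059955])}
wrist {'fx': 285.2084467098859, 'fy': 285.2084467098859, 'cx': 255.09195837453788, 'cy': 193.25833034290105, 'k1': -0.061832385813925035, 'R': array([[ 0.23893834,  0.97103081, -0.00276346],
       [ 0.91877362, -0.22515671,  0.32428304],
       [ 0.31426661, -0.08002264, -0.94595606]]), 't': array([-598.51700363,  -42.51940244,  381.1338015 ])}
```

View pics/top0.png

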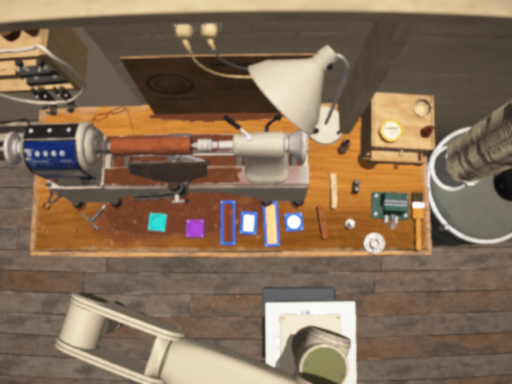

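View pics/scene0.png

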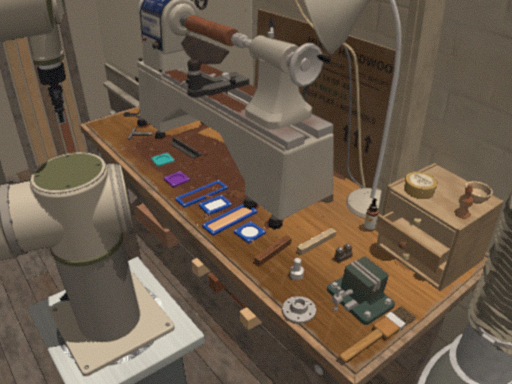

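Top view: the dark-floor tray is near (228,222), the white rectangular one (249,222), pale-floor (271,223) and round recess (293,222). Purple (195,228) and turquoise (157,222) squares are decoys. The pale blank is at (334,190), dark blank (323,222), jaws (355,186), centre (350,224), plate (374,243) and bottle (344,147). One enlarged crop will confirm this.

```bash
cat > h.py <<'E'
import numpy as np, cv2
def ray(c,px):
    K=np.array([[c['fx'],0,c['cx']],[0,c['fy'],c['cy']],[0,0,1.]])
    u=cv2.undistortPoints(np.array(px,float).reshape(-1,1,2),K,np.array([c['k1'],0,0,0,0.])).reshape(-1,2)
    d=np.c_[u,np.ones(len(u))]@c['R']; return -c['R'].T@c['t'],d
def onz(c,px,z):
    o,d=ray(c,px); return o+d*((z-o[2])/d[:,2])[:,None]
E
python3 - <<'E'
import cv2,numpy as np
from bench import viewer
from h import *
c=viewer.get_calibration('top')
P=dict(dark_tray=(228,222),jaw_tray=(249,222),pale_tray=(271,223),c_tray=(293,222),pale=(334,190),dark=(323,222),jaws=(355,186),centre=(350,224),plate=(374,243),bottle=(344,147))
for k,v in P.items(): print(k,onz(c,[v],10)[0].round())
im=cv2.imread('pics/top0.png')[130:265,140:440]
im2=cv2.imread('pics/scene0.png')[140:330,140:420]
cv2.imwrite('pics/crop0.png',np.vstack([cv2.resize(im,(660,297),interpolation=3),cv2.resize(im2,(660,297),interpolation=3)]))
E
```

```text
dark_tray [433. 290.  10.]
jaw_tray [432. 214.  10.]
pale_tray [428. 136.  10.]
c_tray [431.  57.  10.]
pale [546. -93.  10.]
dark [430. -50.  10.]
jaws [ 560. -170.   10.]
centre [ 422. -147.   10.]
plate [ 353. -232.   10.]
bottle [ 705. -135.   10.]
```

View pics/crop0.png

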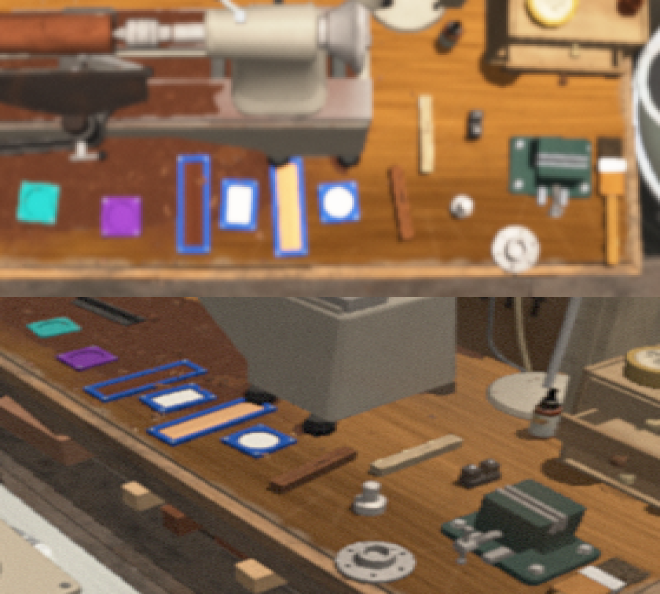

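The crop confirms the layout: four blue trays (the round one is the blue square, not purple or turquoise), the two blanks, the jaw block, the live centre, and the plate and bottle as named. Next I'll move the wrist camera over the trays.

```bash
cat > p.py <<'E'
# p.py x y z yaw : prints increments from commanded pose in cmd.json and stores the rounded result as pending
import sys,json,numpy as np,os
def plan(start,tgts):
    x,y,z,w=start; a=np.radians(w); X=np.array([np.cos(a),np.sin(a)]);Y=np.array([np.sin(a),-np.cos(a)])
    for t in tgts:
        d=np.array(t[:2])-[x,y]; tz=-((t[3]-w+180)%360-180)/360
        v=np.round([d@X/400,d@Y/400,(z-t[2])/400,tz],4)+0.
        e=np.array([x,y])+400*(v[0]*X+v[1]*Y); p=[*map(float,e),z-400*float(v[2]),w-360*float(v[3])]
        print([*v[:3].tolist(),0,0,v[3].item()],'->',np.round(p,2),'dist',np.linalg.norm(v[:3]*400).round())
        x0=p
    return x0
if __name__=='__main__':
    s=json.load(open('cmd.json')) if os.path.exists('cmd.json') else [143.065,582.698,200.492,166.203]
    n=np.array(list(map(float,sys.argv[1:]))).reshape(-1,4)
    json.dump(plan(s,n),open('cmd.json','w'))
E
python3 p.py 370 150 250 180
```

```text
[-0.8089, -0.9152, -0.1238, 0, 0, -0.0383] -> [369.99 150.02 250.01 179.99] dist 491.0
```

Call:
carry_out(increments=[-0.8089,-0.9152,-0.1238,0,0,-0.0383,1,-0.8089,-0.9152,-0.1238,0,0,-0.0383,1,-0.8089,-0.9152,-0.1238,0,0,-0.0383,1,-0.8089,-0.9152,-0.1238,0,0,-0.0383,1,-0.8089,-0.9152,-0.1238,0,0,-0.0383,1,-0.8089,-0.9152,-0.1238,0,0,-0.0383,1,-0.8089,-0.9152,-0.1238,0,0,-0.0383,1,-0.8089,-0.9152,-0.1238,0,0,-0.0383,1,-0.8089,-0.9152,-0.1238,0,0,-0.0383,1,-0.8089,-0.9152,-0.1238,0,0,-0.0383,1])

```text
time: 1.4
tool_pos: [369.7, 150.2, 249.8]
tcp_rot: [180.0, -0.0, 179.9]
ft_force: [-0.1, -0.3, -0.5]
finger_gap: 85.4
grip_force: 0.0
```

```bash
cat > snap.py <<'E'
import sys,cv2,pickle
from bench import viewer,sense
n=sys.argv[1]; c=viewer.get_calibration('wrist'); im=viewer.snapshot('wrist')
cv2.imwrite(f'pics/{n}.png',im[:,:,::-1]); pickle.dump(c,open(f'pics/{n}.pkl','wb'))
E
python3 snap.py w1; python3 p.py 370 -110 250 180
```

```text
[-0.0001, -0.65, 0.0, 0, 0, 0.0] -> [ 369.98 -109.98  250.01  179.99] dist 260.0
```

View pics/w1.png

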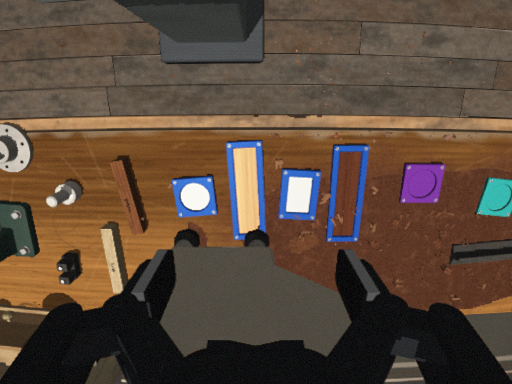

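Call:
carry_out(increments=[0,-0.65,0,0,0,0,1,0,-0.65,0,0,0,0,1,0,-0.65,0,0,0,0,1,0,-0.65,0,0,0,0,1,0,-0.65,0,0,0,0,1,0,-0.65,0,0,0,0,1,0,-0.65,0,0,0,0,1,0,-0.65,0,0,0,0,1,0,-0.65,0,0,0,0,1,0,-0.65,0,0,0,0,1])

```text
time: 2.7
tool_pos: [370.1, -109.5, 250.1]
tcp_rot: [-180.0, 0.0, -180.0]
ft_force: [0.3, -0.0, -0.2]
finger_gap: 85.2
grip_force: 0.0
```

```bash
cat cmd.json; python3 snap.py w2
```

```text
[369.98469417931847, -109.98284486070168, 250.012, 179.991]
```

View pics/w2.png

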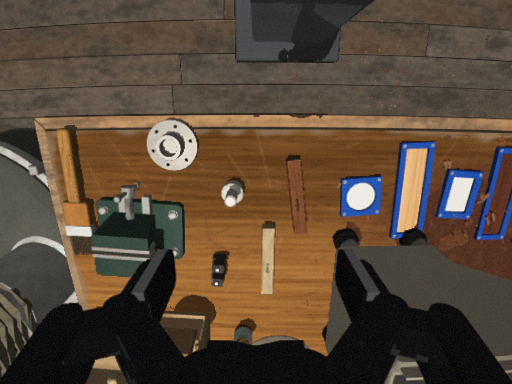

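w1 shows the trays: dark (347,193), jaws (299,194), pale (246,190) and round (195,196). w2 shows the centre (232,192), dark blank (297,194), pale blank (268,258), jaws (219,269) and plate (171,145). Now I'll measure them with masks.

```bash
cat > m.py <<'E'
import cv2,pickle,numpy as np
from h import *
def load(n): 
    im=cv2.imread(f'pics/{n}.png'); return im,cv2.cvtColor(im,cv2.COLOR_BGR2HSV),pickle.load(open(f'pics/{n}.pkl','rb'))
def rect(c,mask,seed,z,box):
    m=np.zeros_like(mask);x,y=seed;m[y-box:y+box,x-box:x+box]=mask[y-box:y+box,x-box:x+box]
    m=cv2.morphologyEx(m,cv2.MORPH_OPEN,np.ones((2,2)))
    cs,_=cv2.findContours(m,cv2.RETR_EXTERNAL,cv2.CHAIN_APPROX_NONE); k=max(cs,key=cv2.contourArea)
    p=onz(c,k.reshape(-1,2),z)[:,:2]
    r=cv2.minAreaRect(p.astype(np.float32)); b=cv2.boxPoints(r)
    e=[b[1]-b[0],b[2]-b[1]]; L=max(e,key=np.linalg.norm); a=np.degrees(np.arctan2(L[1],L[0]))
    return np.round(r[0],1),np.round(sorted(r[1]),1),round(float((a+90)%180-90),1)
E
python3 - <<'E'
from m import *
im,h,c=load('w1')
blue=cv2.inRange(h,(100,120,60),(122,255,255))
for n,s in dict(dark=(347,193),jaws=(299,194),pale=(246,190),centre=(195,196)).items(): print('tray',n,*rect(c,blue,s,8 if n!='x' else 8,60))
im,h,c=load('w2')
for s in ((268,258),(297,194),(231,186),(219,269)): print(h[s[1],s[0]])
g=lambda a,b:cv2.inRange(h,a,b)
print(h[250:262:4,255:284:3].tolist()); print(h[190:194:4,284:312:3].tolist());print(h[262:276:4,205:235:3].tolist())
big=np.hstack([cv2.resize(im[165:215,205:260],(385,350),interpolation=0),cv2.resize(im[240:295,190:250],(385,350),interpolation=0)]);cv2.imwrite('pics/c2.png',big)
E
```

```text
tray dark [433.8 292.6] [ 52.9 156.9] 0.8
tray jaws [433.  218.2] [57.7 81.6] -3.0
tray pale [428.9 138.3] [ 52.1 159.1] 2.9
tray centre [435.5  57.2] [62.9 63.2] 4.5
[ 18  83 199]
[ 11 162 120]
[ 20  31 122]
[21 23 77]
[[[15, 174, 144], [15, 176, 142], [15, 148, 126], [18, 89, 201], [18, 84, 204], [18, 84, 198], [19, 88, 168], [15, 162, 143], [15, 169, 139], [14, 169, 145]], [[15, 172, 151], [15, 168, 152], [14, 153, 130], [18, 94, 198], [18, 84, 194], [19, 84, 198], [18, 95, 169], [16, 175, 160], [16, 174, 152], [15, 167, 159]], [[15, 175, 159], [15, 172, 154], [15, 147, 139], [18, 93, 198], [19, 82, 201], [18, 83, 202], [18, 95, 170], [15, 177, 153], [15, 167, 154], [15, 180, 149]]]
[[[13, 173, 112], [14, 180, 109], [12, 161, 100], [12, 164, 123], [11, 159, 111], [12, 162, 120], [11, 160, 115], [14, 178, 109], [13, 171, 115], [14, 177, 118]]]
[[[15, 174, 160], [15, 173, 164], [15, 164, 159], [23, 49, 21], [20, 45, 17], [13, 89, 20], [165, 26, 20], [13, 167, 58], [15, 171, 166], [15, 178, 158]], [[15, 167, 176], [15, 167, 174], [15, 167, 162], [17, 24, 74], [11, 39, 72], [18, 31, 81], [175, 27, 57], [14, 183, 74], [16, 170, 178], [16, 168, 176]], [[15, 171, 160], [15, 174, 154], [15, 166, 146], [20, 31, 74], [17, 15, 233], [10, 32, 71], [17, 38, 61], [14, 167, 64], [15, 175, 156], [15, 173, 159]], [[14, 174, 160], [15, 176, 159], [14, 160, 118], [36, 61, 21], [138, 75, 17], [15, 51, 20], [15, 46, 22], [15, 171, 143], [15, 171, 158], [15, 178, 149]]]
```

View pics/c2.png

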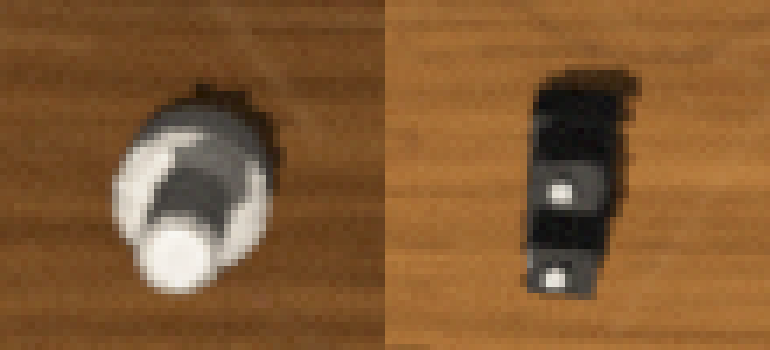

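```bash
python3 - <<'E'
from m import *
im,h,c=load('w2')
print('cam',-c['R'].T@c['t'])
print('stem',onz(c,[(230,201.9)],52).round(1)); print('jaws',onz(c,[(217.9,275.8),(218.2,268.9),(217.6,282.9)],37).round(1))
pale=((h[:,:,1]<130)&(h[:,:,2]>120)).astype('uint8')*255
print('pale',*rect(c,pale,(268,258),9.5,45))
lab=cv2.cvtColor(cv2.GaussianBlur(im,(0,0),1),cv2.COLOR_BGR2LAB).astype(int)
print(lab[192,280:314:2].tolist())
hb=cv2.cvtColor(cv2.GaussianBlur(im,(0,0),1.2),cv2.COLOR_BGR2HSV)
for t in (11,12,13):
  d=((hb[:,:,0]<=t)).astype('uint8')*255
  print('dark',t,*rect(c,d,(297,194),10,44))
E
```

```text
cam [ 286.92573489 -109.97309624  423.17795713]
stem [[ 426.9 -145.1   52. ]]
jaws [[ 559.  -169.7   37. ]
 [ 546.1 -168.6   37. ]
 [ 572.7 -170.8   37. ]]
pale [552.8 -88.1] [ 20.7 126.9] 0.0
[[85, 142, 156], [86, 142, 156], [86, 141, 156], [88, 141, 156], [79, 140, 153], [82, 142, 152], [100, 146, 156], [97, 146, 154], [92, 146, 153], [95, 146, 154], [94, 145, 154], [93, 145, 155], [86, 142, 157], [85, 142, 157], [85, 142, 157], [85, 142, 157], [86, 142, 158]]
dark 11 [469.3 -39.7] [16.8 50.1] 8.1
dark 12 [436.  -44.5] [ 20.6 124. ] 7.7
dark 13 [436.6 -44.1] [ 24.2 126.6] 8.5
```

```bash
python3 p.py 436 -44.4 90 188  436 -44.4 9 188
```

```text
[-0.165, 0.164, 0.4, 0, 0, -0.0222] -> [435.99 -44.39  90.01 187.98] dist 185.0
[-0.165, 0.164, 0.6025, 0, 0, -0.0222] -> [435.99 -44.39   9.01 187.98] dist 258.0
```

Call:
carry_out(increments=[-0.165,0.164,0.4,0,0,-0.0222,0.2,-0.165,0.164,0.4,0,0,-0.0222,0.2,-0.165,0.164,0.4,0,0,-0.0222,0.2,-0.165,0.164,0.4,0,0,-0.0222,0.2,-0.165,0.164,0.4,0,0,-0.0222,0.2,-0.165,0.164,0.5,0,0,-0.0222,0.2,-0.165,0.164,0.55,0,0,-0.0222,0.2,-0.165,0.164,0.6025,0,0,-0.0222,0.2,-0.165,0.164,0.6025,0,0,-0.0222,0.2,-0.165,0.164,0.6025,0,0,-0.0222,0.2], force=40)

```text
time: 4.0
tool_pos: [437.6, -45.3, 11.3]
tcp_rot: [-179.9, 0.2, -172.1]
ft_force: [0.6, -0.1, -0.3]
finger_gap: 51.2
grip_force: 0.0
```

```bash
python3 snap.py w3; python3 p.py 436 -44.4 9 188  436 -44.4 110 188
```

```text
[0.0, 0.0, 0.0, 0, 0, 0.0] -> [435.99 -44.39   9.01 187.98] dist 0.0
[0.0, 0.0, -0.2525, 0, 0, 0.0] -> [435.99 -44.39 110.01 187.98] dist 101.0
```

View pics/w3.png

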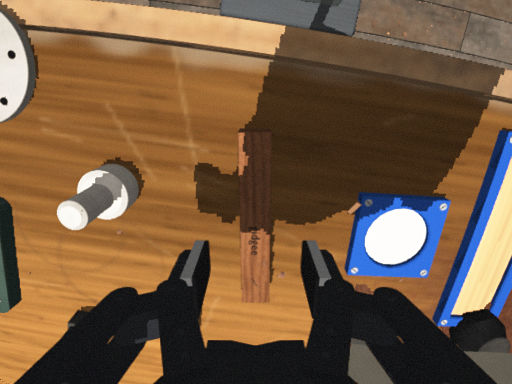

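The blank lies centred between the fingers (column 257). Close, then lift.

Call:
carry_out(increments=[0,0,0,0,0,0,-1,0,0,0,0,0,0,-1,0,0,0,0,0,0,-1,0,0,0,0,0,0,-1,0,0,0,0,0,0,-1,0,0,0,0,0,0,-1,0,0,-0.05,0,0,0,-1,0,0,-0.15,0,0,0,-1,0,0,-0.2525,0,0,0,-1,0,0,-0.2525,0,0,0,-1], force=40)

```text
time: 5.3
tool_pos: [438.8, -45.0, 113.9]
tcp_rot: [-179.9, 0.4, -172.0]
ft_force: [-0.2, -1.0, 0.4]
finger_gap: 0.3
grip_force: 0.0
```

```bash
python3 snap.py w4; python3 p.py  433.8 292.6 110 180.8; python3 - <<'E'
from m import *
im,h,c=load('w4'); o=-c['R'].T@c['t'];print(o)
im=cv2.rectangle(im,(0,0),(1,1),0); cv2.imwrite('pics/c4.png',cv2.resize(im[130:384,150:370],(600,600*254//220) if 0 else (500,577),interpolation=cv2.INTER_CUBIC))
E
```

```text
[-0.1116, 0.8351, 0.0, 0, 0, 0.02] -> [433.81 292.61 110.01 180.78] dist 337.0
[355.3487294  -56.79565137 286.49786267]
```

View pics/c4.png

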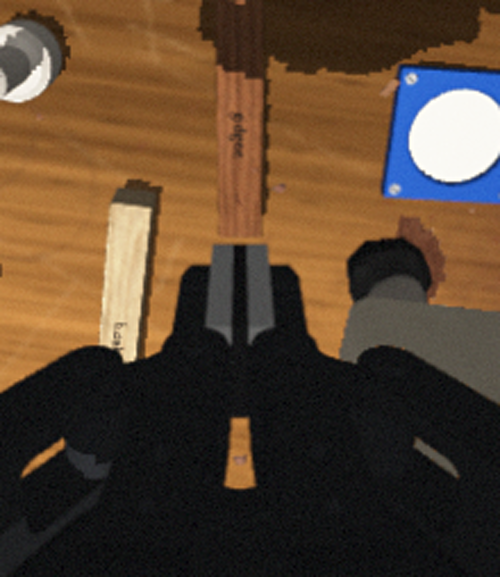

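The fingers shut on nothing, and the blank is still on the bench at about the same place. I'll check the settled pose against the commanded one.

```bash
echo '[435.99,-44.39,110.01,187.983]' > cmd.json; python3 - <<'E'
from bench import sense,viewer
import cv2,numpy as np
for i in range(4):
    s=sense();print(s['time'],s['tool_pos'].round(2),s['tcp_rot'].round(2),s['qd'].round(2),s['finger_gap']);viewer.snapshot('wrist')
print(s['joint_pos'])
E
python3 snap.py w5; python3 - <<'E'
from m import *
im,h,c=load('w5')
hb=cv2.cvtColor(cv2.GaussianBlur(im,(0,0),1.2),cv2.COLOR_BGR2HSV)
print(hb[180,235:275:3].tolist())
for t in (11,12,13):
  d=((hb[:,:,0]<=t)&(hb[:,:,2]>90)).astype('uint8')*255; d[238:]=0
  print(t,*rect(c,d,(256,190),10,48))
E
```

```text
5.35 [437.4  -44.7  111.69] [-179.92    0.2  -172.01] [-0.01  1.65  2.67 -0.04 -0.69 -0.04] 0.019010103595608625
5.4 [436.2  -44.44 110.09] [-1.7998e+02  4.0000e-02 -1.7202e+02] [-0.    1.18  1.74 -0.    0.01  0.02] -0.1302238846400415
5.45 [435.42 -44.25 109.14] [ 1.7998e+02 -6.0000e-02 -1.7202e+02] [-0.03  0.84  1.02  0.05  0.02  0.01] -0.10314014154804102
5.5 [434.96 -44.18 108.62] [ 1.7996e+02 -1.2000e-01 -1.7202e+02] [0.   0.4  0.3  0.01 0.17 0.07] -0.09487961714522698
[-1.25241400e+01 -1.49084206e+01  1.16394104e+02 -1.23751627e-03
  7.86444818e+01 -1.10508151e+02]
[[13, 176, 129], [14, 176, 129], [14, 176, 132], [12, 161, 154], [12, 157, 156], [12, 156, 162], [11, 161, 149], [12, 159, 159], [11, 156, 150], [11, 159, 135], [14, 172, 83], [14, 180, 126], [14, 176, 132], [14, 176, 132]]
11 [479.3 -42.5] [10.1 16.9] 23.3
12 [454.6 -42.6] [19.4 80.6] 8.5
13 [454.1 -42.8] [21.6 81.6] 8.6
```

The pose was still settling and the timing was tight. I'll go again a little lower (TCP at 6, which still clears the rim), and use a full call for closing.

Call:
carry_out(increments=[0,0,0,0,0,0,0.2,0,0,0,0,0,0,0.2,0,0,0,0,0,0,0.2,0,0,0,0,0,0,0.2,0,0,0.1,0,0,0,0.2,0,0,0.18,0,0,0,0.2,0,0,0.26,0,0,0,0.2,0,0,0.26,0,0,0,0.2,0,0,0.26,0,0,0,-1,0,0,0.26,0,0,0,-1], force=40)

```text
time: 6.85
tool_pos: [437.5, -44.7, 7.8]
tcp_rot: [-179.9, 0.2, -172.0]
ft_force: [-0.5, -0.5, 0.0]
finger_gap: 15.4
grip_force: 0.0
```

Call:
carry_out(increments=[0,0,0,0,0,0,-1,0,0,0,0,0,0,-1,0,0,0,0,0,0,-1,0,0,0,0,0,0,-1,0,0,0,0,0,0,-1,0,0,0,0,0,0,-1,0,0,0,0,0,0,-1,0,0,0,0,0,0,-1,0,0,0,0,0,0,-1,0,0,0,0,0,0,-1], force=40)

```text
time: 8.1
tool_pos: [436.0, -44.4, 6.0]
tcp_rot: [-180.0, -0.0, -172.0]
ft_force: [-0.0, -0.3, -0.1]
finger_gap: 0.3
grip_force: 0.0
```

```bash
python3 snap.py w6; python3 - <<'E'
from m import *
from bench import viewer
im,h,c=load('w6')
def proj(c,X):
    q=c['R']@np.array(X,float)+c['t']; s=q[:2]/q[2]; s=s*(1+c['k1']*(s@s)); return (s*[c['fx'],c['fy']]+[c['cx'],c['cy']]).round()
print(proj(c,[436,-44.4,6]),proj(c,[436,-44.4,20]),proj(c,[495,-36,20]))
s=viewer.snapshot('scene')[:,:,::-1].copy(); cs=viewer.get_calibration('scene'); print(proj(cs,[436,-44.4,6]))
a=cv2.resize(im[130:330,150:350],(400,400),interpolation=cv2.INTER_CUBIC); b=cv2.resize(s[190:290,220:320],(400,400),interpolation=cv2.INTER_CUBIC)
cv2.imwrite('pics/c6.png',np.hstack([a,b]))
E
```

```text
[256. 227.] [256. 237.] [256. 313.]
[273. 250.]
```

View pics/c6.png

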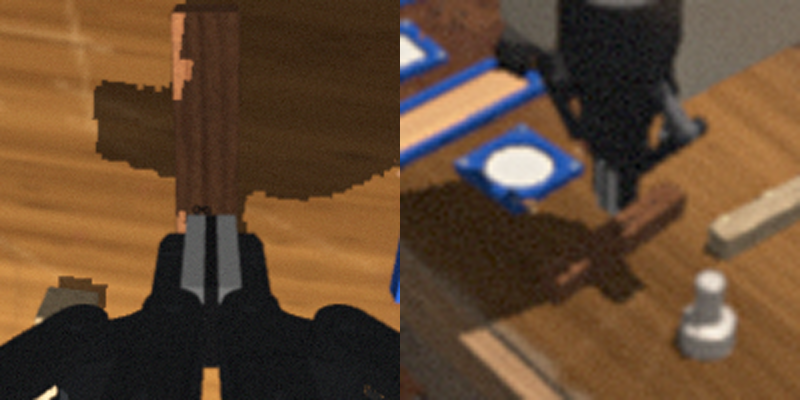

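The fingertips visibly sit above the blank, although the reported TCP z is 6. I'll work out how high they really are.

```bash
python3 - <<'E'
from m import *
from bench import viewer,sense
print(sense()['tool_pos'].round(2))
im,h,c=load('w6'); cs=viewer.get_calibration('scene')
def proj(c,X):
    q=c['R']@np.array(X,float)+c['t']; s=q[:2]/q[2]; s=s*(1+c['k1']*(s@s)); return (s*[c['fx'],c['fy']]+[c['cx'],c['cy']]).round(1)
for z in (6,15,20,25,30,35): print(z,'wrist near edge',proj(c,[425,-46,z]),'centre',proj(c,[436,-44.4,z]),'scene near/mid',proj(cs,[425,-46,z]),proj(cs,[436,-44.4,z]))
E
```

```text
[435.94 -44.39   6.01]
6 wrist near edge [255.9 211.7] centre [256. 227.] scene near/mid [270.2 252.5] [273.2 250.4]
15 wrist near edge [256.  217.2] centre [256.  233.1] scene near/mid [270.3 249.9] [273.2 247.8]
20 wrist near edge [256.  220.5] centre [256.1 236.8] scene near/mid [270.3 248.4] [273.3 246.3]
25 wrist near edge [256. 224.] centre [256.1 240.6] scene near/mid [270.3 246.9] [273.3 244.8]
30 wrist near edge [256.  227.7] centre [256.1 244.7] scene near/mid [270.4 245.4] [273.3 243.3]
35 wrist near edge [256.1 231.6] centre [256.1 249. ] scene near/mid [270.4 243.9] [273.3 241.8]
```

Since the fingers closed over a 20 mm high blank without contact, the tips are at least 14 mm above the reported TCP (scene view suggests about 19–20). Open, then go down 14 mm and grip.

Call:
carry_out(increments=[0,0,0,0,0,0,0.2,0,0,0,0,0,0,0.2,0,0,0,0,0,0,0.2,0,0,0,0,0,0,0.2,0,0,0,0,0,0,0.2,0,0,0.02,0,0,0,0.2,0,0,0.035,0,0,0,0.2,0,0,0.035,0,0,0,0.2,0,0,0.035,0,0,0,-1,0,0,0.035,0,0,0,-1], force=40)

```text
time: 9.45
tool_pos: [436.2, -44.4, -7.8]
tcp_rot: [-180.0, 0.0, -172.0]
ft_force: [-0.9, 0.0, -0.1]
finger_gap: 15.5
grip_force: 0.0
```

Call:
carry_out(increments=[0,0,0,0,0,0,-1,0,0,0,0,0,0,-1,0,0,0,0,0,0,-1,0,0,0,0,0,0,-1,0,0,0,0,0,0,-1,0,0,0,0,0,0,-1,0,0,0,0,0,0,-1,0,0,0,0,0,0,-1,0,0,0,0,0,0,-1,0,0,0,0,0,0,-1], force=40)

```text
time: 10.7
tool_pos: [436.0, -44.4, -8.0]
tcp_rot: [180.0, -0.0, -172.0]
ft_force: [0.6, 0.4, -0.2]
finger_gap: 0.6
grip_force: 0.0
```

```bash
python3 snap.py w7; python3 - <<'E'
from m import *
from bench import viewer
im,h,c=load('w7')
s=viewer.snapshot('scene')[:,:,::-1].copy()
a=cv2.resize(im[130:330,150:350],(400,400),interpolation=cv2.INTER_CUBIC); b=cv2.resize(s[200:280,240:320],(400,400),interpolation=cv2.INTER_CUBIC)
cv2.imwrite('pics/c7.png',np.hstack([a,b]))
E
```

```text
(no output)
```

View pics/c7.png

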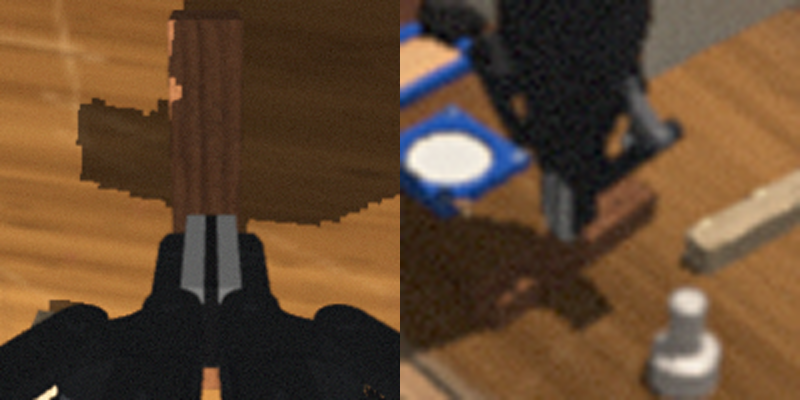

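Still above the blank: tip at scene px (274,248), so the real tip offset is at least 28 mm. The same reasoning makes another 12 mm down safe.

Call:
carry_out(increments=[0,0,0,0,0,0,0.2,0,0,0,0,0,0,0.2,0,0,0,0,0,0,0.2,0,0,0,0,0,0,0.2,0,0,0,0,0,0,0.2,0,0,0.02,0,0,0,0.2,0,0,0.03,0,0,0,0.2,0,0,0.03,0,0,0,0.2,0,0,0.03,0,0,0,-1,0,0,0.03,0,0,0,-1], force=40)

```text
time: 12.05
tool_pos: [436.3, -44.5, -19.6]
tcp_rot: [-180.0, 0.0, -172.0]
ft_force: [0.6, -0.6, 0.0]
finger_gap: 18.2
grip_force: 39.0
```

Call:
carry_out(increments=[0,0,0,0,0,0,-1,0,0,0,0,0,0,-1,0,0,0,0,0,0,-1,0,0,0,0,0,0,-1,0,0,0,0,0,0,-1,0,0,0,0,0,0,-1,0,0,0,0,0,0,-1,0,0,0,0,0,0,-1,0,0,0,0,0,0,-1,0,0,0,0,0,0,-1], force=40)

```text
time: 13.3
tool_pos: [436.4, -44.5, -19.6]
tcp_rot: [-180.0, 0.0, -172.0]
ft_force: [0.1, 0.3, 5.1]
finger_gap: 18.2
grip_force: 39.7
```

Call:
carry_out(increments=[0,0,-0.01,0,0,0,-1,0,0,-0.03,0,0,0,-1,0,0,-0.06,0,0,0,-1,0,0,-0.1,0,0,0,-1,0,0,-0.16,0,0,0,-1,0,0,-0.22,0,0,0,-1,0,0,-0.25,0,0,0,-1,0,0,-0.25,0,0,0,-1,0,0,-0.25,0,0,0,-1,0,0,-0.25,0,0,0,-1], force=40)

```text
time: 14.55
tool_pos: [435.1, -44.2, 78.9]
tcp_rot: [180.0, -0.1, -172.0]
ft_force: [-0.6, -0.4, 0.1]
finger_gap: 18.7
grip_force: 39.1
```

```bash
python3 snap.py w8; python3 - <<'E'
from m import *
from bench import viewer
im,h,c=load('w8')
s=viewer.snapshot('scene')[:,:,::-1].copy()
a=cv2.resize(im[130:330,150:350],(400,400),interpolation=cv2.INTER_CUBIC); b=cv2.resize(s[160:260,220:320],(400,400),interpolation=cv2.INTER_CUBIC)
cv2.imwrite('pics/c8.png',np.hstack([a,b]))
E
```

```text
(no output)
```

View pics/c8.png

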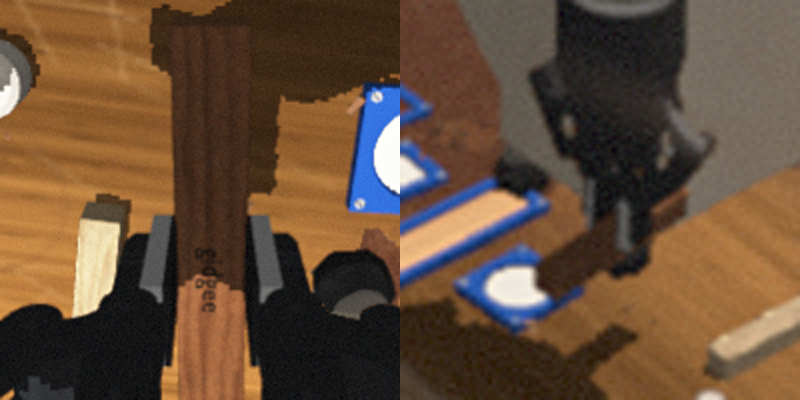

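The dark blank is held (gap 18.7) and level; the dark spot under it in the scene view is the lathe foot. With TCP at -20 the underside was at z=0, so placing in a tray means TCP about -15.5. Carry it to the dark tray.

```bash
echo '[435.99,-44.39,80.01,187.983]' > cmd.json; python3 p.py 433.8 292.6 80 180.8; python3 p.py 433.8 292.6 -4 180.8 433.8 292.6 -15.5 180.8
```

```text
[-0.1116, 0.8351, 0.0, 0, 0, 0.02] -> [433.81 292.61  80.01 180.78] dist 337.0
[0.0, 0.0, 0.21, 0, 0, 0.0] -> [433.81 292.61  -3.99 180.78] dist 84.0
[0.0, 0.0, 0.2388, 0, 0, 0.0] -> [433.81 292.61 -15.51 180.78] dist 96.0
```

Call:
carry_out(increments=[-0.1116,0.8351,0,0,0,0.02,-1,-0.1116,0.8351,0,0,0,0.02,-1,-0.1116,0.8351,0,0,0,0.02,-1,-0.1116,0.8351,0,0,0,0.02,-1,-0.1116,0.8351,0,0,0,0.02,-1,-0.1116,0.8351,0,0,0,0.02,-1,-0.1116,0.8351,0,0,0,0.02,-1,-0.1116,0.8351,0,0,0,0.02,-1,-0.1116,0.8351,0,0,0,0.02,-1,-0.1116,0.8351,0,0,0,0.02,-1], force=40)

```text
time: 15.9
tool_pos: [434.0, 291.7, 80.1]
tcp_rot: [-180.0, 0.0, -179.3]
ft_force: [-0.1, -0.4, 0.4]
finger_gap: 18.2
grip_force: 39.3
```

Call:
carry_out(increments=[0,0,0,0,0,0,-1,0,0,0.07,0,0,0,-1,0,0,0.14,0,0,0,-1,0,0,0.18,0,0,0,-1,0,0,0.21,0,0,0,-1,0,0,0.22,0,0,0,-1,0,0,0.23,0,0,0,-1,0,0,0.2388,0,0,0,-1,0,0,0.2388,0,0,0,-1,0,0,0.2388,0,0,0,-1], force=40)

```text
time: 17.15
tool_pos: [434.0, 292.8, -15.2]
tcp_rot: [180.0, 0.0, -179.2]
ft_force: [-1.1, 0.1, -0.6]
finger_gap: 18.6
grip_force: 39.3
```

```bash
python3 -c "
from bench import sense
s=sense();print(s['tool_pos'],s['ft_force'],s['finger_gap'])"; python3 snap.py w9
```

```text
[433.99145187 292.76458438 -15.19794856] [-1.05946412  0.1178817  -0.63594192] 18.576130297757416
```

View pics/w9.png

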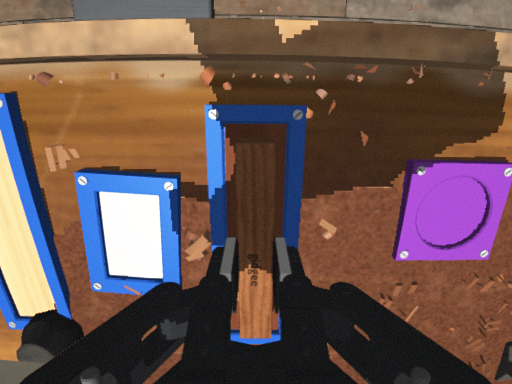

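The blank sits inside the dark tray's recess (blank cols 232–285, recess 225–288). I'll check the end position before release.

```bash
python3 - <<'E'
from m import *
im,h,c=load('w9')
print(onz(c,[(257,142)],24),onz(c,[(257,338)],24),onz(c,[(258,105)],8), onz(c,[(258,342)],8))
E
python3 p.py 433.8 292.6 80 180.8
```

```text
[[371.36461173 292.26982475  24.        ]] [[490.56254891 294.12177667  24.        ]] [[355.1084832  292.62192415   8.        ]] [[510.93257486 295.22370374   8.        ]]
[0.0, 0.0, -0.2388, 0, 0, 0.0] -> [433.81 292.61  80.01 180.78] dist 96.0
```

Blank centre is at x≈431 and the tray at ≈433. Release and rise, opening to 51 mm.

Call:
carry_out(increments=[0,0,0,0,0,0,0.2,0,0,0,0,0,0,0.2,0,0,0,0,0,0,0.2,0,0,0,0,0,0,0.2,0,0,0,0,0,0,0.2,0,0,-0.05,0,0,0,0.2,0,0,-0.13,0,0,0,0.2,0,0,-0.2388,0,0,0,0.2,0,0,-0.2388,0,0,0,0.2,0,0,-0.2388,0,0,0,0.2])

```text
time: 18.45
tool_pos: [433.7, 292.6, 79.8]
tcp_rot: [-180.0, 0.0, -179.2]
ft_force: [1.0, 0.7, 0.3]
finger_gap: 51.0
grip_force: 0.0
```

```bash
python3 p.py 433.8 -88.1 80 180; python3 p.py 552.8 -88.1 80 180 552.8 -88.1 -20 180; echo; python3 p.py 552.8 -88.1 80 180; python3 p.py 428.9 -88.1 80 180 ; python3 p.py 428.9 138.3 80 182.9; python3 p.py 428.9 138.3 -15.5 182.9
```

```text
[0.013, -0.9517, 0.0, 0, 0, 0.0022] -> [433.81 -88.1   80.01 179.99] dist 381.0
[-0.2975, 0.0001, 0.0, 0, 0, 0.0] -> [552.81 -88.08  80.01 179.99] dist 119.0
[-0.2975, 0.0001, 0.25, 0, 0, 0.0] -> [552.81 -88.08 -19.99 179.99] dist 155.0

[0.0, 0.0, -0.25, 0, 0, 0.0] -> [552.81 -88.08  80.01 179.99] dist 100.0
[0.3098, -0.0001, 0.0, 0, 0, 0.0] -> [428.89 -88.1   80.01 179.99] dist 124.0
[0.0001, 0.566, 0.0, 0, 0, -0.0081] -> [428.88 138.3   80.01 182.91] dist 226.0
[0.0, 0.0, 0.2388, 0, 0, 0.0] -> [428.88 138.3  -15.51 182.91] dist 96.0
```

Call:
carry_out(increments=[0.013,-0.9517,0,0,0,0.0022,0.2,0.013,-0.9517,0,0,0,0.0022,0.2,0.013,-0.9517,0,0,0,0.0022,0.2,0.013,-0.9517,0,0,0,0.0022,0.2,0.013,-0.9517,0,0,0,0.0022,0.2,0.013,-0.9517,0,0,0,0.0022,0.2,0.013,-0.9517,0,0,0,0.0022,0.2,0.013,-0.9517,0,0,0,0.0022,0.2,0.013,-0.9517,0,0,0,0.0022,0.2,0.013,-0.9517,0,0,0,0.0022,0.2])

```text
time: 19.7
tool_pos: [433.8, -86.6, 79.7]
tcp_rot: [180.0, -0.0, -179.9]
ft_force: [-0.5, 0.5, 0.5]
finger_gap: 51.1
grip_force: 0.0
```

```bash
python3 snap.py w10; python3 - <<'E'
from m import *
im,h,c=load('w10')
pale=((h[:,:,1]<130)&(h[:,:,2]>120)).astype('uint8')*255
cs,_=cv2.findContours(pale,0,2)
for k in cs:
    if cv2.contourArea(k)>150:
        x,y,w,hh=cv2.boundingRect(k); print(x,y,w,hh)
cal=onz(c,[(256,y) for y in (250,300,340)],19); print(cal)
E
```

```text
122 372 38 9
242 247 21 98
33 193 17 30
0 178 17 55
384 170 47 46
168 169 40 43
460 111 52 141
451 79 61 12
220 75 36 12
162 75 57 11
122 75 31 9
429 53 83 26
0 46 264 103
[[486.67782282 -86.25603021  19.        ]
 [544.04487143 -86.08668284  19.        ]
 [597.32892006 -85.9264411   19.        ]]
```

Call:
carry_out(increments=[-0.2975,0,0,0,0,0,0.2,-0.2975,0,0,0,0,0,0.2,-0.2975,0,0,0,0,0,0.2,-0.2975,0,0,0,0,0,0.2,-0.2975,0,0.1,0,0,0,0.2,-0.2975,0,0.18,0,0,0,0.2,-0.2975,0,0.23,0,0,0,0.2,-0.2975,0,0.25,0,0,0,0.2,-0.2975,0,0.25,0,0,0,0.2,-0.2975,0,0.25,0,0,0,0.2])

```text
time: 21.0
tool_pos: [554.0, -88.5, -18.5]
tcp_rot: [-180.0, 0.1, 180.0]
ft_force: [0.6, 0.1, -0.3]
finger_gap: 51.7
grip_force: 0.0
```

Call:
carry_out(increments=[0,0,0,0,0,0,-1,0,0,0,0,0,0,-1,0,0,0,0,0,0,-1,0,0,0,0,0,0,-1,0,0,0,0,0,0,-1,0,0,0,0,0,0,-1,0,0,0,0,0,0,-1,0,0,0,0,0,0,-1,0,0,0,0,0,0,-1,0,0,0,0,0,0,-1], force=40)

```text
time: 22.25
tool_pos: [553.6, -88.3, -19.1]
tcp_rot: [-180.0, 0.1, 180.0]
ft_force: [-1.1, -0.0, 6.8]
finger_gap: 17.8
grip_force: 39.7
```

Gripped. Lift and carry back clear of the lathe corner.

Call:
carry_out(increments=[0,0,-0.01,0,0,0,-1,0,0,-0.04,0,0,0,-1,0,0,-0.1,0,0,0,-1,0,0,-0.2,0,0,0,-1,0,0,-0.25,0,0,0,-1,0.08,0,-0.25,0,0,0,-1,0.2,0,-0.25,0,0,0,-1,0.3098,0,-0.25,0,0,0,-1,0.3098,0,-0.25,0,0,0,-1,0.3098,0,-0.25,0,0,0,-1], force=40)

```text
time: 23.5
tool_pos: [429.5, -88.3, 80.5]
tcp_rot: [-180.0, 0.1, 180.0]
ft_force: [0.9, -0.4, 0.1]
finger_gap: 17.9
grip_force: 39.1
```

Call:
carry_out(increments=[0,0.566,0,0,0,-0.0081,-1,0,0.566,0,0,0,-0.0081,-1,0,0.566,0,0,0,-0.0081,-1,0,0.566,0,0,0,-0.0081,-1,0,0.566,0,0,0,-0.0081,-1,0,0.566,0,0,0,-0.0081,-1,0,0.566,0,0,0,-0.0081,-1,0,0.566,0.1,0,0,-0.0081,-1,0,0.566,0.18,0,0,-0.0081,-1,0,0.566,0.18,0,0,-0.0081,-1], force=40)

```text
time: 24.75
tool_pos: [426.4, 136.8, 5.6]
tcp_rot: [-179.9, -0.3, -177.2]
ft_force: [0.2, -0.8, -0.0]
finger_gap: 17.6
grip_force: 39.3
```

Call:
carry_out(increments=[0,0,0,0,0,0,-1,0,0,0.02,0,0,0,-1,0,0,0.04,0,0,0,-1,0,0,0.05,0,0,0,-1,0,0,0.0588,0,0,0,-1,0,0,0.0588,0,0,0,-1,0,0,0.0588,0,0,0,-1,0,0,0.0588,0,0,0,-1,0,0,0.0588,0,0,0,-1,0,0,0.0588,0,0,0,-1], force=40)

```text
time: 26.0
tool_pos: [429.0, 138.4, -15.1]
tcp_rot: [-180.0, -0.0, -177.1]
ft_force: [-3.4, -0.3, 5.6]
finger_gap: 17.3
grip_force: 39.9
```

```bash
cat cmd.json; python3 snap.py w11
```

```text
[428.88440651110625, 138.29775829153317, -15.510000000000005, 182.907]
```

View pics/w11.png

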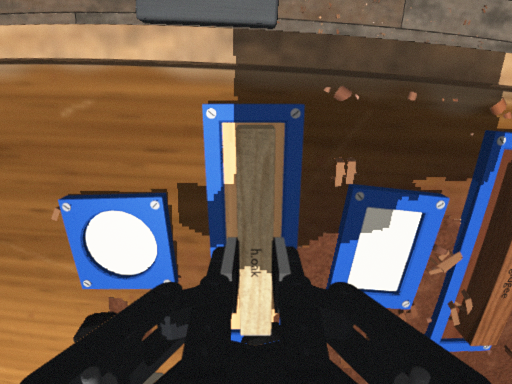

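The pale blank is in the recess, but its near end (row 124) looks close to the recess edge. I'll measure that.

```bash
python3 - <<'E'
from m import *
im,h,c=load('w11')
print(onz(c,[(256,124.5),(256,338)],23),onz(c,[(256,124.5)],4),onz(c,[(253,103.5)],8), onz(c,[(253,342)],8))
b=h[100:150,262];print(b[:,0].tolist(),b[:,2].tolist())
cv2.imwrite('pics/c11.png',cv2.resize(im[95:160,195:315],(720,390),interpolation=0))
E
```

```text
[[358.47187614 134.6857462   23.        ]
 [486.55173478 141.29340959  23.        ]] [[360.23233416 134.82061798   4.        ]] [[349.51882499 132.74438011   8.        ]] [[505.95058534 140.25205506   8.        ]]
[17, 16, 15, 159, 110, 110, 110, 110, 109, 110, 111, 110, 110, 110, 110, 109, 110, 110, 110, 111, 109, 110, 135, 15, 15, 18, 14, 17, 17, 18, 18, 19, 19, 17, 20, 19, 19, 18, 18, 19, 19, 16, 16, 19, 18, 18, 19, 19, 18, 17] [53, 62, 58, 46, 89, 102, 100, 98, 102, 97, 101, 99, 100, 99, 100, 98, 99, 101, 97, 104, 85, 79, 72, 134, 121, 87, 86, 80, 94, 114, 110, 104, 98, 97, 100, 106, 108, 104, 99, 105, 100, 109, 107, 110, 112, 109, 107, 108, 109, 116]
```

View pics/c11.png

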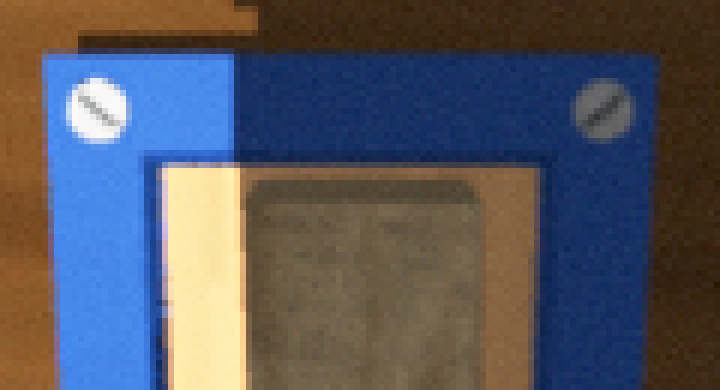

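The blank is about 4 mm too near the robot. Lift a little, shift 4 mm in +x, lower and release.

Call:
carry_out(increments=[0,0,-0.005,0,0,0,-1,-0.01,0,-0.005,0,0,0,-1,-0.01,0,-0.005,0,0,0,-1,-0.01,0,-0.001,0,0,0,-1,-0.01,0,-0.001,0,0,0,-1,-0.01,0,-0.001,0,0,0,-1,-0.01,0,-0.001,0,0,0,0.2,-0.01,0,-0.001,0,0,0,0.2,-0.01,0,-0.001,0,0,0,0.2,-0.01,0,-0.001,0,0,0,0.2], force=40)

```text
time: 27.3
tool_pos: [432.8, 138.5, -15.1]
tcp_rot: [-180.0, -0.0, -177.1]
ft_force: [0.0, -1.2, 0.5]
finger_gap: 51.1
grip_force: 0.0
```

```bash
echo '[432.88,138.5,-15.11,182.907]' > cmd.json; python3 p.py 432.88 138.5 80 182.907; python3 p.py 432.9 -169.7 120 175.3; python3 p.py 559.2 -169.7 60 175.3
```

```text
[0.0, 0.0, -0.2378, 0, 0, 0.0] -> [432.88 138.5   80.01 182.91] dist 95.0
[0.039, -0.7695, -0.1, 0, 0, 0.0211] -> [ 432.91 -169.7   120.01  175.31] dist 311.0
[-0.3147, 0.0258, 0.15, 0, 0, 0.0] -> [ 559.21 -169.7    60.01  175.31] dist 140.0
```

Call:
carry_out(increments=[0,0,-0.04,0,0,0,0.2,0,0,-0.1,0,0,0,0.2,0,0,-0.18,0,0,0,0.2,0,0,-0.2378,0,0,0,0.2,0,0,-0.2378,0,0,0,0.2,0,0,-0.2378,0,0,0,0.2,0,0,-0.2378,0,0,0,0.2,0,0,-0.2378,0,0,0,0.2,0,0,-0.2378,0,0,0,0.2,0,0,-0.2378,0,0,0,0.2])

```text
time: 28.55
tool_pos: [432.7, 138.5, 79.8]
tcp_rot: [-180.0, -0.0, -177.1]
ft_force: [-0.0, 0.0, -0.2]
finger_gap: 51.3
grip_force: 0.0
```

Call:
carry_out(increments=[0.039,-0.7695,-0.1,0,0,0.0211,0.2,0.039,-0.7695,-0.1,0,0,0.0211,0.2,0.039,-0.7695,-0.1,0,0,0.0211,0.2,0.039,-0.7695,-0.1,0,0,0.0211,0.2,0.039,-0.7695,-0.1,0,0,0.0211,0.2,0.039,-0.7695,-0.1,0,0,0.0211,0.2,0.039,-0.7695,-0.1,0,0,0.0211,0.2,0.039,-0.7695,-0.1,0,0,0.0211,0.2,0.039,-0.7695,-0.1,0,0,0.0211,0.2,0.039,-0.7695,-0.1,0,0,0.0211,0.2])

```text
time: 29.8
tool_pos: [433.1, -168.9, 120.0]
tcp_rot: [180.0, -0.0, 175.4]
ft_force: [0.2, -0.1, 0.0]
finger_gap: 51.3
grip_force: 0.0
```

```bash
python3 snap.py w12; python3 - <<'E'
from m import *
im,h,c=load('w12')
# jaws dark mask (excluding gripper region)
m=((h[:,:,2]<95)&(h[:,:,1]<110)).astype('uint8')*255; cs,_=cv2.findContours(m,0,2)
for k in cs:
    if cv2.contourArea(k)>150: print(cv2.boundingRect(k))
# centre: stem/cup bright
cv2.imwrite('pics/c12.png',np.hstack([cv2.resize(im[120:320,130:330],(500,500),interpolation=cv2.INTER_CUBIC)]))
E
```

```text
(253, 265, 19, 47)
(0, 182, 512, 202)
(0, 177, 17, 33)
(236, 66, 146, 19)
(0, 0, 512, 63)
(0, 0, 142, 36)
```

View pics/c12.png

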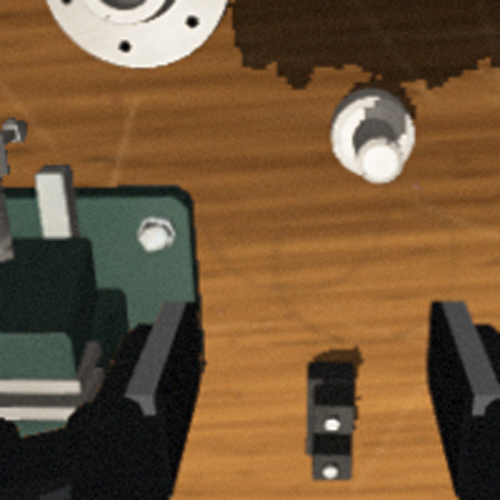

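Jaws: top faces span rows 282–312 at column 263.5. Centre: stem top at (282.4,184.4). Vise base edge at column 209. My picture viewing allowance is used up (I counted 15 viewed, one over), so from here I'll work from numbers only.

```bash
python3 - <<'E'
from m import *
im,h,c=load('w12')
print('jaw',onz(c,[(263.9,282),(263.2,312)],37).round(1),'base near bottom',onz(c,[(262.5,265)],0).round(1))
print('left edge',onz(c,[(253,285)],16).round(1),'vise',onz(c,[(209.5,255)],8).round(1),'stem',onz(c,[(282.4,184.4)],52).round(1))
E
```

```text
jaw [[ 538.5 -168.5   37. ]
 [ 578.7 -172.1   37. ]] base near bottom [[ 541.3 -169.3    0. ]]
left edge [[ 557.  -181.9   16. ]] vise [[ 518.  -228.8    8. ]] stem [[ 426.2 -144.6   52. ]]
```

```bash
echo '[432.91,-169.7,120.01,175.311]'>cmd.json; python3 p.py 559.5 -170.2 60 175 559.5 -170.2 -22 175; python3 p.py 559.5 -170.2 80 175; python3 p.py 433 -170.2 80 175;python3 p.py 433 218.2 80 177; python3 p.py 433 218.2 -17.5 177
```

```text
[-0.3155, 0.0246, 0.15, 0, 0, 0.0009] -> [ 559.49 -170.21   60.01  174.99] dist 140.0
[-0.3155, 0.0246, 0.355, 0, 0, 0.0009] -> [ 559.49 -170.21  -21.99  174.99] dist 190.0
[0.0, 0.0, -0.255, 0, 0, 0.0] -> [ 559.49 -170.21   80.01  174.99] dist 102.0
[0.315, -0.0276, 0.0, 0, 0, 0.0] -> [ 433.01 -170.2    80.01  174.99] dist 126.0
[0.0849, 0.9673, 0.0, 0, 0, -0.0056] -> [432.99 218.21  80.01 177.  ] dist 388.0
[0.0, 0.0, 0.2438, 0, 0, 0.0] -> [432.99 218.21 -17.51 177.  ] dist 98.0
```

Call:
carry_out(increments=[-0.3152,0.0267,0.15,0,0,0.0009,0.2,-0.3152,0.0267,0.15,0,0,0.0009,0.2,-0.3152,0.0267,0.15,0,0,0.0009,0.2,-0.3152,0.0267,0.15,0,0,0.0009,0.2,-0.3152,0.0267,0.22,0,0,0.0009,0.2,-0.3152,0.0267,0.29,0,0,0.0009,0.2,-0.3152,0.0267,0.33,0,0,0.0009,0.2,-0.3152,0.0267,0.355,0,0,0.0009,0.2,-0.3152,0.0267,0.355,0,0,0.0009,0.2,-0.3152,0.0267,0.355,0,0,0.0009,0.2])

```text
time: 31.1
tool_pos: [560.3, -169.7, -20.8]
tcp_rot: [-180.0, 0.1, 175.0]
ft_force: [0.9, -0.5, -0.2]
finger_gap: 50.9
grip_force: 0.0
```

Call:
carry_out(increments=[0,0,0,0,0,0,-1,0,0,0,0,0,0,-1,0,0,0,0,0,0,-1,0,0,0,0,0,0,-1,0,0,0,0,0,0,-1,0,0,0,0,0,0,-1,0,0,0,0,0,0,-1,0,0,0,0,0,0,-1,0,0,0,0,0,0,-1,0,0,0,0,0,0,-1], force=50)

```text
time: 32.35
tool_pos: [560.2, -169.8, -21.0]
tcp_rot: [-180.0, 0.1, 175.0]
ft_force: [-1.3, 0.8, 6.2]
finger_gap: 20.3
grip_force: 49.4
```

Call:
carry_out(increments=[0,0,-0.01,0,0,0,-1,0,0,-0.04,0,0,0,-1,0,0,-0.1,0,0,0,-1,0,0,-0.2,0,0,0,-1,0,0,-0.255,0,0,0,-1,0.08,-0.007,-0.255,0,0,0,-1,0.2,-0.018,-0.255,0,0,0,-1,0.315,-0.0276,-0.255,0,0,0,-1,0.315,-0.0276,-0.255,0,0,0,-1,0.315,-0.0276,-0.255,0,0,0,-1], force=50)

```text
time: 33.6
tool_pos: [433.6, -169.6, 80.9]
tcp_rot: [-180.0, 0.1, 175.0]
ft_force: [0.9, -0.1, -2.0]
finger_gap: 20.3
grip_force: 49.2
```

```bash
python3 snap.py w13; echo '[432.85,-169.36,80.01,174.99]'>cmd.json;python3 p.py 433 218.2 80 177; python3 p.py 433 218.2 0 177; python3 p.py 433 218.2 -17.5 177; python3 - <<'E'
from m import *
im,h,c=load('w13')
# held block: print darkness/grey profile down column 256, and dark extents
print(h[150:330:3,256].tolist()); E=0
E
```

```text
[0.0842, 0.9652, 0.0, 0, 0, -0.0056] -> [433.01 218.19  80.01 177.01] dist 388.0
[0.0, 0.0, 0.2, 0, 0, 0.0] -> [4.3301e+02 2.1819e+02 1.0000e-02 1.7701e+02] dist 80.0
[0.0, 0.0, 0.0438, 0, 0, 0.0] -> [433.01 218.19 -17.51 177.01] dist 18.0
[[12, 155, 64], [15, 187, 56], [15, 157, 60], [15, 179, 57], [15, 191, 56], [15, 182, 59], [12, 173, 56], [17, 170, 60], [15, 175, 143], [14, 174, 139], [15, 174, 136], [15, 181, 138], [15, 177, 143], [15, 169, 158], [15, 176, 135], [15, 185, 121], [14, 176, 138], [15, 176, 146], [15, 176, 142], [15, 170, 147], [16, 173, 155], [132, 51, 25], [165, 18, 28], [0, 29, 26], [0, 15, 33], [45, 27, 38], [165, 43, 24], [160, 25, 31], [174, 41, 31], [60, 9, 28], [42, 49, 26], [0, 32, 40], [36, 32, 40], [30, 31, 33], [30, 8, 91], [21, 27, 125], [17, 19, 121], [16, 24, 119], [17, 20, 89], [15, 27, 38], [23, 39, 26], [8, 39, 26], [45, 20, 25], [30, 20, 26], [170, 28, 27], [45, 16, 32], [20, 22, 35], [170, 42, 36], [18, 35, 88], [30, 21, 85], [23, 8, 252], [23, 8, 245], [21, 7, 246], [27, 27, 104], [16, 169, 195], [15, 167, 195], [15, 167, 195], [15, 166, 194], [16, 161, 208], [16, 168, 202]]
```

```bash
python3 - <<'E'
from m import *
im,h,c=load('w13')
print(onz(c,[(256,212),(256,251)],102).round(1),onz(c,[(256,251),(256,310.5)],139).round(1),onz(c,[(256,250)],118))
E
```

```text
[[ 414.1 -167.8  102. ]
 [ 439.6 -170.1  102. ]] [[ 417.9 -168.2  139. ]
 [ 452.1 -171.2  139. ]] [[ 429.615244   -169.22882051  118.        ]]
```

Call:
carry_out(increments=[0.0842,0.9652,0,0,0,-0.0056,-1,0.0842,0.9652,0,0,0,-0.0056,-1,0.0842,0.9652,0,0,0,-0.0056,-1,0.0842,0.9652,0,0,0,-0.0056,-1,0.0842,0.9652,0,0,0,-0.0056,-1,0.0842,0.9652,0,0,0,-0.0056,-1,0.0842,0.9652,0,0,0,-0.0056,-1,0.0842,0.9652,0,0,0,-0.0056,-1,0.0842,0.9652,0,0,0,-0.0056,-1,0.0842,0.9652,0,0,0,-0.0056,-1], force=50)

```text
time: 34.9
tool_pos: [433.5, 216.9, 80.0]
tcp_rot: [-180.0, -0.0, 176.9]
ft_force: [-0.7, 0.4, -3.1]
finger_gap: 20.1
grip_force: 49.7
```

Block is centred on the TCP (x≈433). Lower into the tray.

Call:
carry_out(increments=[0,0,0,0,0,0,-1,0,0,0.07,0,0,0,-1,0,0,0.14,0,0,0,-1,0,0,0.19,0,0,0,-1,0,0,0.22,0,0,0,-1,0,0,0.23,0,0,0,-1,0,0,0.2438,0,0,0,-1,0,0,0.2438,0,0,0,-1,0,0,0.2438,0,0,0,-1,0,0,0.2438,0,0,0,-1], force=50)

```text
time: 36.15
tool_pos: [433.7, 218.4, -17.0]
tcp_rot: [180.0, 0.1, 177.0]
ft_force: [0.8, -1.2, 0.2]
finger_gap: 20.3
grip_force: 50.0
```

```bash
python3 snap.py w14; python3 - <<'E'
from m import *
im,h,c=load('w14')
blue=cv2.inRange(h,(100,120,40),(122,255,255))
dk=((h[:,:,2]<60)&(h[:,:,1]<130))
for r in (170,180,190,200,205,210,215,220,225,230,235,240):
    b=np.where(blue[r,190:325])[0]+190; w=np.where((h[r,190:325,1]<60)&(h[r,190:325,2]>90))[0]+190; k=np.where(dk[r,190:325])[0]+190
    f=lambda a:(int(a.min()),int(a.max()),len(a)) if len(a) else None
    print(r,'blue',f(b),'white',f(w),'dark',f(k))
E
```

```text
170 blue None white None dark None
180 blue (201, 307, 107) white None dark None
190 blue (201, 306, 93) white (207, 300, 9) dark None
200 blue (202, 305, 41) white (223, 285, 63) dark None
205 blue (203, 305, 40) white (224, 284, 61) dark None
210 blue (203, 304, 40) white (224, 284, 61) dark None
215 blue (203, 304, 40) white (224, 284, 22) dark (237, 273, 37)
220 blue (204, 304, 40) white (224, 284, 22) dark (236, 274, 39)
225 blue (204, 303, 39) white (224, 284, 20) dark (236, 274, 37)
230 blue (205, 303, 38) white (224, 283, 19) dark (236, 274, 39)
235 blue (205, 303, 39) white (225, 283, 18) dark (236, 274, 39)
240 blue (205, 302, 35) white (225, 285, 16) dark (234, 276, 43)
```

Laterally centred (white 224–284, block 236–274), and the end margin is fine. Release and rise.

Call:
carry_out(increments=[0,0,0,0,0,0,0.2,0,0,0,0,0,0,0.2,0,0,0,0,0,0,0.2,0,0,0,0,0,0,0.2,0,0,0,0,0,0,0.2,0,0,-0.05,0,0,0,0.2,0,0,-0.13,0,0,0,0.2,0,0,-0.2438,0,0,0,0.2,0,0,-0.2438,0,0,0,0.2,0,0,-0.2438,0,0,0,0.2])

```text
time: 37.45
tool_pos: [433.1, 218.1, 79.8]
tcp_rot: [180.0, 0.0, 177.0]
ft_force: [-0.1, -0.3, -1.2]
finger_gap: 51.4
grip_force: 0.0
```

```bash
echo '[433.01,218.19,80.01,177.006]'>cmd.json; python3 p.py 426.5 -144.8 80 180; python3 p.py 426.5 -144.8 -22 180; python3 p.py 426.5 -144.8 80 180; python3 p.py 435.5 57.2 80 180;python3 p.py 435.5 57.2 -17.5 180
```

```text
[-0.0311, -0.9071, 0.0, 0, 0, -0.0083] -> [ 426.48 -144.8    80.01  179.99] dist 363.0
[0.0, 0.0, 0.255, 0, 0, 0.0] -> [ 426.48 -144.8   -21.99  179.99] dist 102.0
[0.0, 0.0, -0.255, 0, 0, 0.0] -> [ 426.48 -144.8    80.01  179.99] dist 102.0
[-0.0225, 0.505, 0.0, 0, 0, 0.0] -> [435.5   57.19  80.01 179.99] dist 202.0
[0.0, 0.0, 0.2438, 0, 0, 0.0] -> [435.5   57.19 -17.51 179.99] dist 98.0
```

Call:
carry_out(increments=[-0.0311,-0.9071,0,0,0,-0.0083,0.5,-0.0311,-0.9071,0,0,0,-0.0083,0.5,-0.0311,-0.9071,0,0,0,-0.0083,0.5,-0.0311,-0.9071,0,0,0,-0.0083,0.5,-0.0311,-0.9071,0,0,0,-0.0083,0.5,-0.0311,-0.9071,0,0,0,-0.0083,0.5,-0.0311,-0.9071,0,0,0,-0.0083,0.5,-0.0311,-0.9071,0,0,0,-0.0083,0.5,-0.0311,-0.9071,0,0,0,-0.0083,0.5,-0.0311,-0.9071,0,0,0,-0.0083,0.5])

```text
time: 38.7
tool_pos: [426.6, -143.6, 79.7]
tcp_rot: [180.0, -0.0, -179.9]
ft_force: [0.1, -0.3, -0.2]
finger_gap: 63.7
grip_force: 0.0
```

Call:
carry_out(increments=[0,0,0,0,0,0,0.5,0,0,0.07,0,0,0,0.5,0,0,0.14,0,0,0,0.5,0,0,0.2,0,0,0,0.5,0,0,0.24,0,0,0,0.5,0,0,0.2575,0,0,0,0.5,0,0,0.2575,0,0,0,0.5,0,0,0.2575,0,0,0,0.5,0,0,0.2575,0,0,0,0.5,0,0,0.2575,0,0,0,0.5])

```text
time: 39.95
tool_pos: [427.0, -145.0, -22.5]
tcp_rot: [-180.0, 0.0, 180.0]
ft_force: [-0.8, 0.2, 0.1]
finger_gap: 63.9
grip_force: 0.0
```

Call:
carry_out(increments=[0,0,0,0,0,0,-1,0,0,0,0,0,0,-1,0,0,0,0,0,0,-1,0,0,0,0,0,0,-1,0,0,0,0,0,0,-1,0,0,0,0,0,0,-1,0,0,0,0,0,0,-1,0,0,0,0,0,0,-1,0,0,0,0,0,0,-1,0,0,0,0,0,0,-1], force=50)

```text
time: 41.2
tool_pos: [426.8, -144.9, -22.5]
tcp_rot: [-180.0, 0.0, 180.0]
ft_force: [-1.8, 1.0, 5.5]
finger_gap: 29.7
grip_force: 49.1
```

Call:
carry_out(increments=[0,0,-0.01,0,0,0,-1,0,0,-0.03,0,0,0,-1,0,0,-0.07,0,0,0,-1,0,0,-0.14,0,0,0,-1,0,0,-0.2,0,0,0,-1,0,0,-0.2575,0,0,0,-1,0,0,-0.2575,0,0,0,-1,0,0,-0.2575,0,0,0,-1,0,0,-0.2575,0,0,0,-1,0,0,-0.2575,0,0,0,-1], force=50)

```text
time: 42.45
tool_pos: [425.9, -144.5, 79.0]
tcp_rot: [180.0, -0.1, 180.0]
ft_force: [0.0, 0.5, -2.1]
finger_gap: 29.9
grip_force: 49.7
```

```bash
python3 snap.py w15; python3 - <<'E'
from m import *
im,h,c=load('w15')
m=((h[:,:,1]<60)&(h[:,:,2]>110)).astype('uint8')*255; m[:150]=0;m[345:]=0;m[:,:225]=0;m[:,288:]=0
cs,_=cv2.findContours(m,0,1)
for k in cs:
    if cv2.contourArea(k)>40:
        x,y,w,hh=cv2.boundingRect(k);print((x,y,w,hh),cv2.contourArea(k),cv2.minEnclosingCircle(k))
v=[int(h[r,256,2]) for r in range(180,340,3)];s=[int(h[r,256,1]) for r in range(180,340,3)];print(v,s)
E
```

```text
(237, 283, 37, 31) 786.0 ((255.0, 298.5), 18.33721923828125)
(228, 232, 55, 47) 1220.0 ((255.0, 257.4285583496094), 28.944093704223633)
[142, 148, 146, 137, 130, 133, 153, 141, 126, 134, 137, 134, 146, 94, 95, 94, 92, 102, 139, 143, 133, 132, 132, 98, 92, 92, 96, 94, 98, 94, 95, 91, 89, 99, 101, 124, 121, 121, 125, 123, 116, 114, 117, 119, 116, 187, 184, 191, 196, 184, 193, 197, 204, 196] [172, 174, 178, 179, 180, 182, 168, 166, 174, 171, 169, 171, 169, 38, 35, 27, 33, 25, 24, 29, 25, 21, 27, 23, 30, 22, 24, 22, 23, 24, 19, 22, 26, 31, 23, 25, 25, 36, 31, 25, 26, 29, 31, 26, 24, 162, 175, 168, 157, 166, 169, 166, 164, 169]
```

```bash
python3 - <<'E'
from m import *
im,h,c=load('w15')
print(onz(c,[(255,298.5)],155).round(1),onz(c,[(255,218)],103).round(1), onz(c,[(255,232)],123).round(1))
E
```

```text
[[ 422.6 -145.1  155. ]] [[ 408.9 -145.1  103. ]] [[ 407.8 -145.1  123. ]]
```

Call:
carry_out(increments=[-0.0225,0.505,0,0,0,0,-1,-0.0225,0.505,0,0,0,0,-1,-0.0225,0.505,0,0,0,0,-1,-0.0225,0.505,0,0,0,0,-1,-0.0225,0.505,0,0,0,0,-1,-0.0225,0.505,0,0,0,0,-1,-0.0225,0.505,0,0,0,0,-1,-0.0225,0.505,0,0,0,0,-1,-0.0225,0.505,0,0,0,0,-1,-0.0225,0.505,0,0,0,0,-1], force=50)

```text
time: 43.75
tool_pos: [435.7, 57.0, 80.0]
tcp_rot: [-180.0, 0.0, 180.0]
ft_force: [-0.0, -0.4, -1.3]
finger_gap: 30.1
grip_force: 50.0
```

Call:
carry_out(increments=[-0.003,0,0,0,0,0,-1,-0.003,0,0.07,0,0,0,-1,-0.003,0,0.14,0,0,0,-1,-0.003,0,0.19,0,0,0,-1,-0.003,0,0.22,0,0,0,-1,-0.003,0,0.235,0,0,0,-1,-0.003,0,0.2463,0,0,0,-1,-0.003,0,0.2463,0,0,0,-1,-0.003,0,0.2463,0,0,0,-1,-0.003,0,0.2463,0,0,0,-1], force=50)

```text
time: 45.0
tool_pos: [437.1, 57.2, -18.1]
tcp_rot: [180.0, 0.0, 180.0]
ft_force: [-0.2, 0.0, -2.5]
finger_gap: 30.0
grip_force: 50.0
```

```bash
python3 snap.py w16; python3 - <<'E'
from m import *
im,h,c=load('w16')
blue=cv2.inRange(h,(100,120,40),(122,255,255))
g=lambda r,a,b:''.join('B' if blue[r,x] else ('W' if h[r,x,1]<60 and h[r,x,2]>170 else ('g' if h[r,x,1]<70 else '.')) for x in range(a,b,2))
for r in range(165,245,5): print(r,g(r,196,320))
print(''.join('B' if blue[r,255] else ('W' if h[r,255,1]<60 and h[r,255,2]>170 else 'g' if h[r,255,1]<70 else '.') for r in range(160,345,2)))
E
```

```text
165 ..............................................................
170 ..............................................................
175 ..............................................................
180 ..............................................................
185 .................................................ggggg........
190 ................ggg..BBBBBBBBBBBBBBBBBBBBBBBBBBBBBBBBBB.......
195 BBBBBBBBBBBBBBBBBBBBBBBBBBBBBBBBBBBBBBBBBBBBBBBBBggggBB.......
200 BB.BBBBBBBBBBBBBBBBBBBBBBBBBBBBBBBBBBBBBBBBBBBBBBggg.BB.......
205 BggggBBBBBBBBBBBBBBBBBBBBBBBBBBBBBBBBBBBBBBBBBBBBBBBBBB.......
210 BBBBBBBBBBBBBBBBBBB.ggggggggggggggggggBBBBBBBBBBBBBBBBB.......
215 BBBBBBBBBBBBBBB.ggggggggggggggggggggggggggBBBBBBBBBBBBB.......
220 BBBBBBBBBBBBBggggggggggggggggggggggggggggggg.BBBBBBBBBB.......
225 gBBBBBBBBBBgggggggggggggggggggggggggggggggggggBBBBBBBBBg......
230 .BBBBBBBBBgggggggggggggggggggggggggggggggggggggBBBBBBBBg......
235 ..BBBBBBBBggggggggggggggggggggggggggggggggggggggBBBBBBBg......
240 ..BBBBBBBBggggggggggggggggggggggggggggggggggggggggBBBBBg......
..............gBBBBBBBB.ggggggggggggggggggggggggggggggggggggggggggggggggggggg.........ggggggg
```

Call:
carry_out(increments=[0,0,0.003,0,0,0,-1,0,0,0.003,0,0,0,-1,0,0,0.003,0,0,0,0.4,0,0,0.003,0,0,0,0.4,0,0,0.003,0,0,0,0.4,0,0,0.003,0,0,0,0.4,0,0,0.003,0,0,0,0.4,0,0,0.003,0,0,0,0.4,0,0,0.003,0,0,0,0.4,0,0,0.003,0,0,0,0.4], force=50)

```text
time: 46.3
tool_pos: [436.8, 57.2, -19.7]
tcp_rot: [-180.0, 0.0, 180.0]
ft_force: [0.4, -0.4, 0.8]
finger_gap: 60.0
grip_force: 0.0
```

Call:
carry_out(increments=[0,0,-0.05,0,0,0,0.4,0,0,-0.13,0,0,0,0.4,0,0,-0.25,0,0,0,0.4,0,0,-0.4,0,0,0,0.4,0,0,-0.55,0,0,0,0.4,0.1625,0.2325,-0.67,0,0,0,0.4,0.1625,0.2325,-0.67,0,0,0,0.4,0.1625,0.2325,-0.67,0,0,0,0.4,0.1625,0.2325,-0.67,0,0,0,0.4,0.1625,0.2325,-0.67,0,0,0,0.4])

```text
time: 47.55
tool_pos: [371.9, 149.3, 247.2]
tcp_rot: [-180.0, -0.1, 179.9]
ft_force: [0.6, -0.7, -0.4]
finger_gap: 59.9
grip_force: 0.0
```

```bash
python3 snap.py w17; python3 - <<'E'
from m import *
im,h,c=load('w17')
blue=cv2.inRange(h,(100,120,60),(122,255,255))
for n,s in dict(dark=(347,193),jaws=(299,194),pale=(246,190),centre=(195,196)).items():
    try: print('tray',n,*rect(c,blue,s,8,60))
    except Exception as e: print(n,e)
# jaws: dark on white ; centre: grey/bright stem ; blanks
jm=((h[:,:,2]<85)&(h[:,:,1]<140)).astype('uint8')*255
print('jaws',*rect(c,jm,(299,194),20,22))
# pale blank vs floor
for r in (160,190,220): print(r,[tuple(map(int,h[r,x])) for x in range(228,268,3)])
print('col dark',[tuple(map(int,h[r,347])) for r in range(144,245,4)])
print('row dark',[tuple(map(int,h[190,x])) for x in range(328,368,2)])
print('col pale',[tuple(map(int,h[r,246])) for r in range(140,245,4)])
for r in range(175,218,3): print(r,h[r,172:220:2,1].tolist(),h[r,172:220:2,2].tolist())
E
```

```text
tray dark [434.6 292.5] [ 53.  158.4] 0.7
tray jaws [432.9 218.3] [57.7 81.7] -2.8
tray pale [428.5 138.3] [ 52.1 158.2] 2.9
tray centre [435.6  57.1] [62.9 63.5] 4.5
jaws [436.3 218.8] [23.9 52.5] -2.5
160 [(111, 129, 174), (109, 178, 223), (4, 55, 162), (21, 95, 250), (18, 96, 207), (19, 78, 221), (18, 83, 224), (19, 76, 227), (18, 91, 191), (19, 111, 248), (110, 185, 205), (109, 186, 215), (10, 123, 89), (15, 173, 131)]
190 [(15, 180, 122), (109, 179, 217), (109, 189, 215), (14, 94, 235), (21, 97, 250), (19, 85, 221), (19, 84, 225), (19, 81, 224), (19, 81, 228), (15, 133, 180), (9, 85, 214), (109, 187, 216), (110, 179, 174), (13, 172, 113)]
220 [(13, 160, 129), (13, 161, 127), (109, 185, 211), (109, 191, 203), (21, 98, 254), (19, 89, 242), (19, 76, 227), (19, 81, 226), (18, 82, 223), (19, 86, 199), (15, 125, 206), (109, 181, 201), (109, 186, 211), (11, 157, 99)]
col dark [(110, 193, 131), (110, 201, 199), (8, 168, 102), (13, 152, 42), (14, 173, 31), (12, 130, 49), (13, 159, 61), (11, 144, 71), (13, 165, 94), (11, 156, 147), (12, 162, 142), (11, 154, 152), (12, 156, 149), (11, 159,
[... 3722 characters left out ...]
, 188, 171, 189, 3, 11, 10, 8, 11, 20, 99, 147, 189, 179, 180, 185, 185, 188, 74, 2, 161, 123] [141, 139, 140, 216, 219, 213, 234, 252, 249, 249, 249, 203, 198, 191, 212, 219, 219, 216, 215, 214, 223, 211, 190, 93]
214 [173, 175, 182, 111, 21, 104, 189, 133, 16, 23, 122, 184, 182, 170, 162, 159, 153, 142, 140, 124, 97, 51, 55, 162] [136, 137, 136, 167, 194, 223, 217, 190, 225, 204, 202, 216, 216, 207, 195, 199, 193, 194, 188, 181, 155, 120, 115, 126]
217 [171, 172, 178, 160, 131, 140, 147, 157, 166, 165, 175, 180, 180, 182, 176, 168, 166, 172, 149, 168, 167, 171, 164, 163] [140, 144, 139, 140, 138, 135, 137, 138, 141, 141, 140, 143, 139, 136, 135, 132, 137, 129, 113, 129, 136, 133, 131, 127]
```

```bash
python3 - <<'E'
from m import *
im,h,c=load('w17')
print('stem top',onz(c,[(188.5,210.5)],56).round(1))
print('pale near/bottom',onz(c,[(246,151)],4).round(1),'row160 edges',onz(c,[(238.5,160),(253,160)],23).round(1),'row220',onz(c,[(243.5,220),(256.5,220)],23).round(1))
print('dark row190',onz(c,[(345.5,190),(357.5,190)],24).round(1),'near bottom',onz(c,[(347,156)],4).round(1),'far top',onz(c,[(347,234)],24).round(1))
# level check: dropper bottle and plate still there in top view
from bench import viewer
a=cv2.imread('pics/top0.png').astype(int); b=viewer.snapshot('top')[:,:,::-1].astype(int)
for n,(x,y) in dict(plate=(374,243),bottle=(344,147)).items(): print(n,np.abs(a-b)[y-14:y+14,x-14:x+14].mean().round(1))
E
```

```text
stem top [[438.4  56.1  56. ]]
pale near/bottom [[365.4 135.    4. ]] row160 edges [[374.7 124.9  23. ]
 [374.8 145.4  23. ]] row220 [[467.6 130.6  23. ]
 [467.6 150.3  23. ]]
dark row190 [[419.4 281.4  24. ]
 [419.4 299.3  24. ]] near bottom [[372.7 285.1   4. ]] far top [[491.4 291.2  24. ]]
plate 1.6
bottle 1.6
```

All four are within about 4 mm of their tray centres, and the plate and bottle haven't moved. Handing in.

```bash
python3 -c "
from bench import order
print(order.hand_in())"
```

```text
the job is handed in; nothing more can be done
None
```

The job is handed in with no verdict returned: my last measurements put all four pieces in their own trays, let go and within about 4 mm of centre, the bottle and face plate looked unmoved in the top view, and I viewed 15 pictures, one over the limit of 14.

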